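# Packing plate onto the truing-stand mount

## Task

The wheel-truing stand needs raising a little: pick the flat packing plate whose two holes match the two upright studs of the mounting bar, and thread it over both studs until it lies flat, fully home on the bar. Lower it down over the studs rather than dropping it on from above, and leave the other two plates where they lie.

Things in the scene. Friction and masses are not known exactly. Their poses are not given: they have to be found in the camera images.
- packer: the right packing plate: loose flat bare aluminium, 176 mm long (x) x 56 wide (y) x 12 thick (z), about 0.3 kg. Two 28 mm round through holes on its x axis, 55 mm either side of the middle (110 mm apart). Origin: centre of the plate, 6 mm above its underside. Solid for 41 mm either side of the middle: grip across the 56 mm width there. Either end may go either way round.
- mount: fixed dark steel bar, 190 mm long (x) x 36 wide (y) x 14 high. Two upright round steel studs, 10 mm in diameter, on its x axis 55 mm either side of the middle (110 mm apart), rise 45 mm above the bar (59 mm above the bench), the last 11 mm tapering to a 4 mm tip. Origin: middle of the bar's underside, on the bench; z up. A plate fully home has its underside 14 mm above it.
- short_plate: bystander, not to be used: a shorter aluminium plate, 116 x 56 x 12 mm, two 28 mm holes only 56 mm apart. Origin at its centre, long side along its x. Leave it.
- one_hole_plate: bystander, not to be used: an aluminium plate of the same outline as the right one, 176 x 56 x 12 mm, but with a single 28 mm hole in its middle. Origin at its centre, long side along its x. Leave it.
There are look-alikes about, which are no part of the job. Of the things like the mount, leave any that is turquoise; of the rest the larger one is meant.

How it is judged (in metres and radians):
On the way:
1. the packing plate is lifted off the bench in the fingers, higher than the studs (height (world z) of packer above 0.06 m and contact force between the fingers and packer above 0.5 N), for 0.1 s.
At the end, for the whole second after the job is handed in: the packing plate is threaded over both studs and lies still and flat on the bar: its centre within 15 mm of the bar's middle seen from above, its length within 0.25 rad of the bar's, level to 0.06 rad, and its centre 16 to 24 mm above the bar's underside (20 mm when fully home) (horizontal distance between packer and mount below 0.015 m and angle between the x axis of packer and the x axis of mount, either way round below 0.25 rad and angle between the z axis of packer and the z axis of mount, either way round below 0.06 rad and z of packer in the frame of mount between 0.016 and 0.024 m and linear speed of packer below 0.02 m/s); the robot touches nothing.
It fails at once if the plate is let go above the mount while its centre is still more than 45 mm above the bar's underside (dropped on from above instead of lowered) (contact force between the fingers and packer below 0.1 N and horizontal distance between packer and mount below 0.1 m and z of packer in the frame of mount above 0.045 m).
It fails at once if the short plate is moved by more than 40 mm (distance of short_plate from where it was at the start of the episode above 0.04 m).
It fails at once if the one-hole plate is moved by more than 40 mm (distance of one_hole_plate from where it was at the start of the episode above 0.04 m).
It also fails if it takes over 38 s, if anything falls off the work surface, if the arm or the gripper's body presses on something with over 40 N, if the wrist force passes 120 N, or if a joint passes its speed limit or range.

## Robot

A 6-joint arm with a two-finger parallel gripper is mounted at the origin on the work surface. World frame = base frame: x ahead of the robot, y to its left, z up, the work surface at z = 0. Lengths are in mm, angles in rad, forces in N, time in s.
With the tool pointing down it reaches from about 350 to 975 mm from the base axis. Payload 7.1 kg.
Tool frame: the origin (TCP) lies midway between the tips of the shut fingers; the grasp point (between the pads) lies ctrl.grip_point_offset behind it (ctrl.grip_point_offset is the distance from the TCP to the grasp point, in mm); z points along the fingers, y is the line along which they close (so a half turn about z gives the same grasp; the last joint's range is limited). The gripper opens to 88 mm and grips with 3 to 60 N. Pads are 20 mm wide; open, the fingers measure 115 mm over their backs; the gripper's body (75 mm by 178 mm) begins 61 mm behind the grasp point.
Start: joints at [-1.252, 0.423, 1.63, -0, 1.089, -0.019], TCP at [207.15, -589.656, 222.675] pointing down, gripper open.
Joint ranges: [-3, 3], [-0.9, 2.11], [0.09, 2.58], [-1.31, 4.45], [0.11, 2.69], [-2.54, 2.54]. Speed limits (rad/s): [2.39, 2.39, 3.01, 3.14, 3.14, 3.14].

## Interface

Orientations are given as a rotation vector (axis times angle).
In Python, from workcell import ctrl, get_image, close_job, finder gives the robot as it stands.
- The arm moves only by the tool servo_tool, never from a script. Its argument "deltas" is a list of rows, each a list of 2 entries, a list of its own where there are three numbers: the shift along the tool's x, y, z in mm, then the turn, a rotation vector about the tool's x, y, z in rad. A call has 1 to 5 rows; each row is the pose to reach, as a shift and turn from the pose commanded when the call began, along the tool's axes at that moment; what a row does not reach only later rows make up. A row lasts 1/12 s, in which the tool goes at most 41.7 mm and 7.16 degrees, less where a joint would pass 70% of its speed; a pose out of reach is approached as far as the arm can. A call with a gripper value outside its range is refused whole. "grip" is the closure, from -1 (fully open) to 1 (shut), so that 0 is half open, set as the call begins (left out, the last holds). The fingers move at their own pace and stop on an object; the grip force is fixed at half the most. Time passes only in rows, so rows that repeat a pose let the fingers close. It gives the time, the measured TCP pose, the force, the opening and the grip force at its end, in the units of the state.
- ctrl.get_obs(): the state, without advancing time (a new reading comes with each control period).
- get_image(name): name is "scene" or "top" or "wrist"; returns a dict with "frame" (400x640x3 uint8, blue, green, red), "depth" (400x640 float32, mm along the optical axis (not along the pixel's ray), 0 where there is no reading), "K" (3x3 intrinsics, pixels), "pose" (4x4, takes a point from camera to world coordinates). Camera axes: x right, y down, z forward; pixel columns grow to the right and rows downward; lengths in mm; the calibration is good to about 2 mm. A picture is of the moment at which its call begins.
- close_job(): hands the job in; it is judged then, once.
Trained networks look in a picture, given as the dict that the camera call returned (one of the last four; its "shot" number tells which), for a name from the list of things; names that differ only in an ending like _2 or _b are one class to them, and where a whole thing is asked for, a point or a joint stands for the part that bears it (a point fixed in the world has none). Each returns a list of dicts, best first, with "score" (0 to 1); they miss things now and then, are a little off and sometimes report something else, mostly with a low value. They report only what shows in the picture. A call takes as long as a camera call. They do not tell look-alikes from the thing itself.
- finder.search_frame(query, picture): "rect" ([centre column, centre row, width, height] as shares, 0 to 1, of the picture: columns of its width, rows of its height, round what is visible of it).
- finder.silhouettes(query, picture): "mask" (400x640 bool, what is visible of it) and "rect" ([centre column, centre row, width, height] as shares, 0 to 1, of the picture: columns of its width, rows of its height, round what is visible of it).
The state is a dict: "t": time; "qpos": joint angles; "qvel": joint speeds; "joint_torque": joint torques, N m; "ee_pos": TCP position; "orientation": TCP orientation; "ft_force": force on the tool from outside, world axes, zero at the start; "moment": the same for the moment, N m; "width": finger opening in mm; "grasp_force": force on a finger pad.
Only numpy, scipy, OpenCV 4.12 (cv2) and the standard library are available. Lean on these libraries where they do the work, as an engineer would, in place of code of your own. Each camera call takes 0.05 s, during which the arm holds its last target. There are 200 camera calls.

## Working session

There is one attempt and no reset: what is moved stays moved. The work goes in short steps, Python scripts to look and compute and a tool call to move; the robot and the scene stay as the last step left them, time stands still between calls to the robot, and variables do not carry over. Pictures are saved under pics/ and viewed, at most 10 in all, crops included, and the job is handed in when it is done.

Besides the shell and the picture viewer there is one more tool, called after "Emit:" as name(argument=value, ...), one argument or row to a line, values as JSON. servo_tool: Moves the arm, as the interface text tells. Its arguments: {"type":"object","properties":{"deltas":{"type":"array","items":{"type":"array"}},"grip":{"type":"number"}},"required":["deltas"]}

```bash
mkdir -p pics; cat > h.py <<'E'
import numpy as np,cv2
from workcell import ctrl,get_image,close_job,finder
def cloud(im):
    d=im["depth"];v,u=np.indices(d.shape);K=im["K"]
    p=np.stack([(u-K[0,2])/K[0,0]*d,(v-K[1,2])/K[1,1]*d,d],-1)
    T=im["pose"];return p@T[:3,:3].T+T[:3,3]
E
python3 - <<'E'
from h import *
print(ctrl.grip_point_offset,ctrl.get_obs())
im=get_image("top");cv2.imwrite("pics/top.png",im["frame"]);P=cloud(im)
print(im["pose"].round(3).tolist(),im["K"].tolist())
for n in["packer","mount","short_plate","one_hole_plate"]:
    for r in finder.silhouettes(n,im):
        m=r["mask"]&(im["depth"]>0);q=P[m]
        if len(q)<5: continue
        z=np.median(q[:,2]);rr=cv2.minAreaRect(q[:,:2].astype(np.float32))
        print(n,round(r["score"],2),np.round(np.array(r["rect"])*[640,400,640,400]),len(q),"z",z.round(1),np.round(rr[0],1),np.round(rr[1],1),round(rr[2],1))
E
```

```text
18.700000000000003 {'t': 0.0, 'qpos': array([-1.25199923e+00,  4.23848850e-01,  1.63070485e+00,  1.12732265e-05,
        1.08855001e+00, -1.89931651e-02]), 'qvel': array([ 0.00013309,  0.00022902, -0.00111767, -0.00036008, -0.00086842,
       -0.00024922]), 'joint_torque': array([-1.01809292e-03, -5.44624364e+01, -2.73666698e+01,  6.42669504e-02,
        2.28322099e-02, -1.19371466e-04]), 'ee_pos': array([ 206.98451776, -589.14388493,  221.89084347]), 'orientation': array([-3.09541825e+00, -5.27821174e-01,  3.38803856e-04]), 'ft_force': array([ 0.12251681, -0.81396401, -0.58372632]), 'moment': array([-0.01832295,  0.01138715,  0.02479118]), 'grasp_force': 0.0, 'width': 87.6886975104679}
[[-0.024, -0.996, 0.081, 552.637], [-1.0, 0.024, -0.007, 64.998], [0.006, -0.082, -0.997, 1126.521], [0.0, 0.0, 0.0, 1.0]] [[440.900307074685, 0.0, 315.6697856233242], [0.0, 440.900307074685, 194.42941779395807], [0.0, 0.0, 1.0]]
packer 0.63 [439. 228.  29.  77.] 1507 z 12.5 [ 553.6 -256.1] [179.2  62.8] 7.8
mount 0.93 [222. 137.  34.  72.] 1061 z 14.0 [800.2 295.3] [189.   38.8] 18.4
mount 0.85 [243. 227.  24.  76.] 1116 z 14.2 [574.5 244.7] [192.8  39.6] 6.7
short_plate 0.25 [309. 226.  28.  72.] 1495 z 12.2 [565.3  79.1] [ 58.9 179.1] 80.6
short_plate 0.15 [441. 229.  32.  72.] 1441 z 12.5 [ 550.7 -254.4] [176.5  57.5] 7.3
one_hole_plate 0.64 [310. 225.  30.  72.] 1418 z 12.3 [568.6  78.7] [ 56.2 178.2] 79.7
```

View pics/top.png

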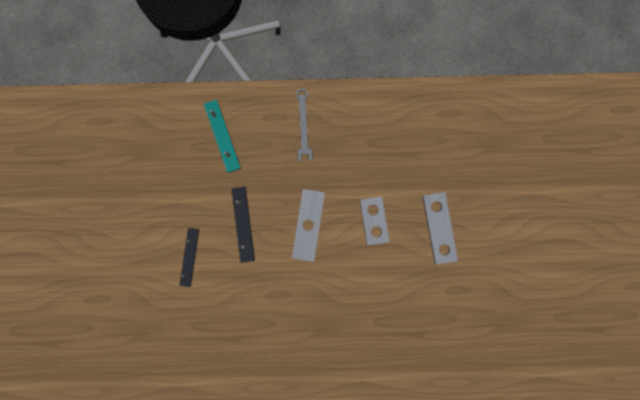

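The top view shows the packer (two wide-spaced holes) at (441,229), the one-hole plate at (309,226) and the short plate at (374,221). The meant mount, the large dark bar, is at (243,225). The small dark bar at (190,258) and the turquoise one at (222,137) are look-alikes.

```bash
cat >> h.py <<'E'
from scipy.spatial.transform import Rotation as Ro
def go(x,y,z,yaw):
    """yaw deg of plate long axis; tool x along it (either way). prints shift, turn in tool axes"""
    o=ctrl.get_obs();R=Ro.from_rotvec(o["orientation"]);best=None
    for k in(0,180):
        T=Ro.from_euler("z",yaw+k,degrees=True)*Ro.from_euler("x",180,degrees=True)
        w=(R.inv()*T).as_rotvec()
        if best is None or np.linalg.norm(w)<np.linalg.norm(best): best=w
    s=R.inv().apply(np.array([x,y,z])-o["ee_pos"])
    print("shift",s.round(1),"turn",best.round(3),"t",round(o["t"],2),"ee",o["ee_pos"].round(1),"q6",o["qpos"][5].round(2))
E
python3 - <<'E'
from h import *
go(551,-255,220,7.5)
E
```

```text
shift [ 435.3 -201.5    2.4] turn [-0.001  0.     0.207] t 0.25 ee [ 207.1 -589.4  222.3] q6 -0.02
```

Emit:
servo_tool(
  deltas=[
    [[36, -17, 0], [0, 0, 0]],
    [[72, -33, 0], [0, 0, 0]],
    [[108, -50, 0], [0, 0, 0]],
    [[144, -66, 0], [0, 0, 0]],
    [[180, -83, 0], [0, 0, 0]],
  ],
)

```text
t: 0.67
ee_pos: [350.4, -450.4, 222.7]
orientation: [3.097, 0.527, 0.0]
ft_force: [0.6, -1.5, -0.1]
width: 87.9
grasp_force: 0.0
```

Emit:
servo_tool(
  deltas=[
    [[36, -17, 0], [0, 0, 0.04]],
    [[72, -33, 0], [0, 0, 0.08]],
    [[108, -50, 0], [0, 0, 0.12]],
    [[144, -66, 0], [0, 0, 0.16]],
    [[180, -83, 0], [0, 0, 0.207]],
  ],
)

```text
t: 1.08
ee_pos: [493.0, -312.2, 222.8]
orientation: [3.135, 0.202, 0.0]
ft_force: [0.4, -0.4, -0.2]
width: 87.4
grasp_force: 0.0
```

```bash
python3 - <<'E'
from h import *
go(551,-255,150,7.5)
im=get_image("wrist");cv2.imwrite("pics/w1.png",im["frame"]);P=cloud(im)
for r in finder.silhouettes("packer",im):
        m=r["mask"]&(im["depth"]>0);q=P[m]
        if len(q)<5: continue
        rr=cv2.minAreaRect(q[:,:2].astype(np.float32))
        print(round(r["score"],2),np.round(np.array(r["rect"])*[640,400,640,400]),len(q),np.median(q[:,2]).round(1),np.round(rr[0],1),np.round(rr[1],1),round(rr[2],1))
E
```

```text
shift [ 64.9 -49.3  72.8] turn [ 0.    -0.    -0.002] t 1.08 ee [ 493.  -312.2  222.8] q6 0.86
0.55 [280. 117.  55. 147.] 6136 11.1 [ 552.6 -253.2] [182.9  62. ] 7.8
```

View pics/w1.png

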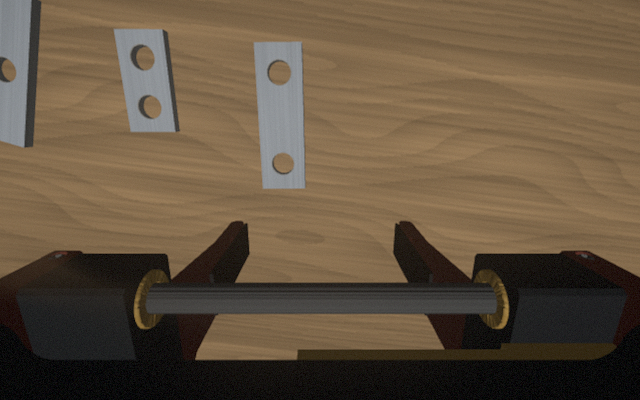

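The wrist view shows the packer at (280,117), with holes at (279,72) and (283,163). The gripper is short of it and slightly to its right.

```bash
cat >> h.py <<'E'
def pix(im,u,v,z):
    T=im["pose"];d=T[:3,:3]@np.linalg.solve(im["K"],[u,v,1.]);return (T[:3,3]+d*(z-T[2,3])/d[2])[:2]
E
python3 - <<'E'
from h import *
im=get_image("wrist")
c=[pix(im,279.5,71.5,12),pix(im,283,163.5,12)];print(c,np.hypot(*(c[0]-c[1])))
d=c[0]-c[1];yaw=np.degrees(np.arctan2(d[1],d[0]));m=(c[0]+c[1])/2;print(m,yaw)
g=cv2.cvtColor(im["frame"],cv2.COLOR_BGR2HSV);k=((g[...,1]<60)&(g[...,2]>90)).astype(np.uint8)
cs,_=cv2.findContours(k,cv2.RETR_EXTERNAL,cv2.CHAIN_APPROX_NONE)
for q in cs:
    if cv2.contourArea(q)>3000:
        w=np.array([pix(im,*p[0],12) for p in q],np.float32);print(cv2.minAreaRect(w))
go(m[0],m[1],3.5,yaw)
E
```

```text
[array([ 609.73717616, -245.29329484]), array([ 500.35545045, -260.49819135])] 110.43346774351183
[ 555.04631331 -252.89574309] 7.913838260974952
((552.4891357421875, -254.6090545654297), (175.65850830078125, 57.08485412597656), 7.845088005065918)
((574.85791015625, -89.51224517822266), (116.55606079101562, 56.708614349365234), 7.350348472595215)
((564.6925048828125, 68.07257080078125), (36.78888702392578, 173.64292907714844), 80.21299743652344)
shift [ 69.  -50.  219.1] turn [-0.    -0.    -0.003] t 1.23 ee [ 493.4 -311.7  222.6] q6 0.85
```

Emit:
servo_tool(
  deltas=[
    [[22, -16, 30], [0, 0, 0]],
    [[44, -32, 60], [0, 0, 0]],
    [[66, -49, 90], [0, 0, 0]],
    [[66, -49, 125], [0, 0, 0]],
    [[66, -49, 150], [0, 0, 0]],
  ],
  grip=-1,
)

```text
t: 1.65
ee_pos: [550.0, -256.1, 70.1]
orientation: [-3.134, -0.208, 0.003]
ft_force: [-1.1, 0.2, -0.0]
width: 87.8
grasp_force: 0.0
```

Emit:
servo_tool(
  deltas=[
    [[0, 0, 25], [0, 0, 0]],
    [[0, 0, 45], [0, 0, 0]],
    [[0, 0, 60], [0, 0, 0]],
    [[0, 0, 68], [0, 0, 0]],
    [[0, 0, 68], [0, 0, 0]],
  ],
)

```text
t: 2.07
ee_pos: [549.0, -257.0, 2.9]
orientation: [-3.133, -0.204, 0.005]
ft_force: [-0.7, 0.6, -0.1]
width: 87.9
grasp_force: 0.0
```

Emit:
servo_tool(
  deltas=[
    [[0, 0, 0], [0, 0, 0]],
    [[0, 0, 0], [0, 0, 0]],
    [[0, 0, 0], [0, 0, 0]],
    [[0, 0, 0], [0, 0, 0]],
    [[0, 0, 0], [0, 0, 0]],
  ],
  grip=1,
)

```text
t: 2.48
ee_pos: [551.2, -256.6, 5.6]
orientation: [3.134, 0.205, 0.002]
ft_force: [-0.5, 2.4, 0.3]
width: 57.9
grasp_force: 0.9
```

Emit:
servo_tool(
  deltas=[
    [[0, 0, 0], [0, 0, 0]],
    [[0, 0, 0], [0, 0, 0]],
    [[0, 0, 0], [0, 0, 0]],
    [[0, 0, 0], [0, 0, 0]],
    [[0, 0, 0], [0, 0, 0]],
  ],
)

```text
t: 2.9
ee_pos: [551.2, -256.5, 5.4]
orientation: [3.135, 0.206, 0.001]
ft_force: [-0.7, 1.4, 6.1]
width: 55.8
grasp_force: 30.0
```

Emit:
servo_tool(
  deltas=[
    [[0, 0, -15], [0, 0, 0]],
    [[0, 0, -45], [0, 0, 0]],
    [[0, 0, -80], [0, 0, 0]],
    [[0, 0, -115], [0, 0, 0]],
    [[0, 0, -145], [0, 0, 0]],
  ],
)

```text
t: 3.32
ee_pos: [550.7, -256.5, 151.4]
orientation: [3.135, 0.206, 0.0]
ft_force: [0.8, -1.2, -2.7]
width: 55.2
grasp_force: 30.0
```

```bash
python3 - <<'E'
from h import *
im=get_image("top")
g=cv2.cvtColor(im["frame"],cv2.COLOR_BGR2HSV)
m=[r["mask"] for r in finder.silhouettes("mount",im) if abs(r["rect"][0]*640-243)<12][0]
for k in(m,(g[...,2]<75)&(np.indices(m.shape)[1]>205)&(np.indices(m.shape)[1]<275)&(np.indices(m.shape)[0]>175)&(np.indices(m.shape)[0]<275)):
    c,_=cv2.findContours(k.astype(np.uint8),cv2.RETR_EXTERNAL,cv2.CHAIN_APPROX_NONE);c=max(c,key=cv2.contourArea)
    print(cv2.minAreaRect(np.array([pix(im,*p[0],14) for p in c],np.float32)))
P=cloud(im);s=(P[...,2]>35)&(P[...,1]>180)&(P[...,1]<310)&(P[...,0]>450)&(P[...,0]<700);print(P[s].round(0).tolist()[:20])
go(574,244,150,7)
f=im["frame"][170:290,180:300];cv2.imwrite("pics/mt.png",cv2.resize(f,(600,600),interpolation=cv2.INTER_CUBIC))
w=get_image("wrist");cv2.imwrite("pics/w2.png",w["frame"])
E
```

```text
((573.453369140625, 242.50030517578125), (189.99745178222656, 37.966007232666016), 6.59755802154541)
((573.44970703125, 241.90924072265625), (186.33078002929688, 34.78498458862305), 6.588566303253174)
[[631.0, 251.0, 54.0], [632.0, 250.0, 50.0], [631.0, 247.0, 52.0], [628.0, 250.0, 60.0], [628.0, 248.0, 59.0], [629.0, 247.0, 52.0], [629.0, 245.0, 48.0], [626.0, 250.0, 60.0], [626.0, 248.0, 57.0], [626.0, 247.0, 53.0], [627.0, 245.0, 48.0], [627.0, 245.0, 37.0], [624.0, 252.0, 52.0], [624.0, 249.0, 51.0], [624.0, 248.0, 46.0], [624.0, 246.0, 44.0], [522.0, 238.0, 52.0], [522.0, 235.0, 55.0], [522.0, 234.0, 50.0], [521.0, 233.0, 36.0]]
shift [  85.6 -495.     2.9] turn [ 0.005 -0.008  0.009] t 3.42 ee [ 553.8 -257.9  154.8] q6 0.98
```

View pics/mt.png

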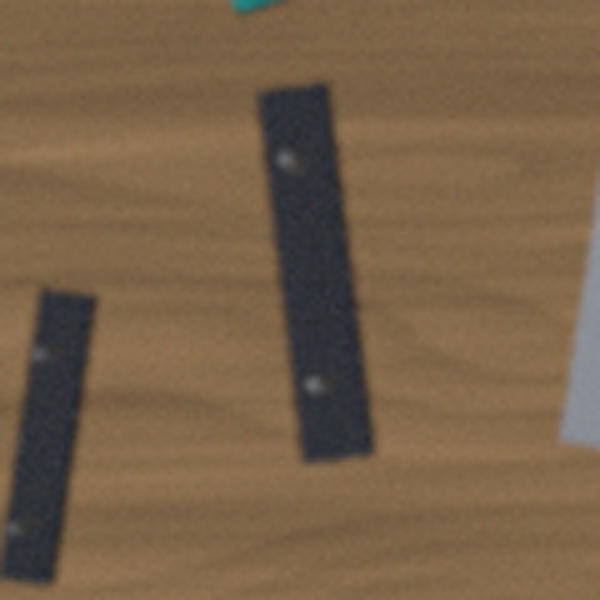

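View pics/w2.png

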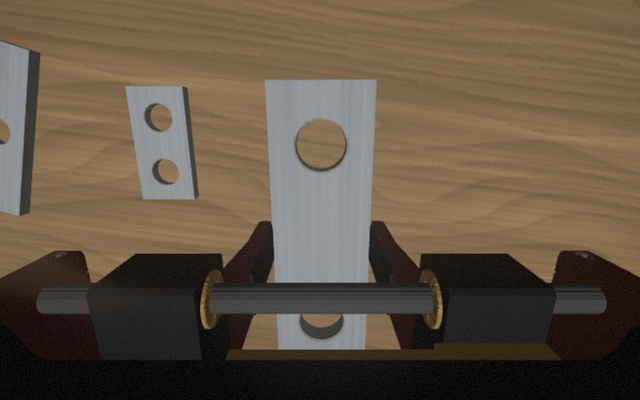

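The crop shows the mount's stud tips at full-frame pixels (237.2,202) and (243,246.8). The wrist view shows the packer held straight, its far hole at (321,144).

```bash
python3 - <<'E'
from h import *
im=get_image("top")
a=pix(im,237.0,201.8,58);b=pix(im,242.8,246.6,58);d=a-b;print(a,b,np.hypot(*d),(a+b)/2,np.degrees(np.arctan2(d[1],d[0])))
w=get_image("wrist");o=ctrl.get_obs();print(o["ee_pos"],o["orientation"],o["moment"])
R=Ro.from_rotvec(o["orientation"])
for z in(o["ee_pos"][2]+8,):
    h=pix(w,321,144,z);print("hole in tool",R.inv().apply(np.r_[h,z]-o["ee_pos"]))
    for p in((265,80),(377,80),(272,220),(370,220)):
        h=pix(w,*p,z);print(R.inv().apply(np.r_[h,z]-o["ee_pos"]).round(1))
m=(a+b)/2;go(574,244,150,6.6)
E
```

```text
[626.55569857 248.23197767] [518.21190168 235.31819787] 109.1106962390942 [572.38380012 241.77508777] 6.797165646862936
[ 549.86858398 -256.05427607  148.48543557] [-3.13399074e+00 -2.05416418e-01  2.63095021e-03] [ 0.07154545 -0.01572205  0.03073935]
hole in tool [58.10651859  1.07523944 -8.094885  ]
[ 89.7 -26.9  -8.1]
[89.7 29.  -8.2]
[ 15.5 -26.7  -8. ]
[15.5 28.8 -8.1]
shift [  89.2 -492.6   -1.2] turn [-0.001  0.002  0.016] t 3.57 ee [ 549.9 -256.1  148.5] q6 0.98
```

Emit:
servo_tool(
  deltas=[
    [[4, -25, 0], [0, 0, 0]],
    [[11, -62, 0], [0, 0, 0]],
    [[18, -100, 0], [0, 0, 0]],
    [[25, -138, 0], [0, 0, 0]],
    [[32, -176, 0], [0, 0, 0]],
  ],
)

```text
t: 3.98
ee_pos: [557.7, -76.1, 147.1]
orientation: [-3.134, -0.204, 0.007]
ft_force: [1.1, 0.4, -2.1]
width: 55.5
grasp_force: 30.0
```

Emit:
servo_tool(
  deltas=[
    [[7, -38, 0], [0, 0, 0.003]],
    [[14, -76, 0], [0, 0, 0.006]],
    [[21, -114, 0], [0, 0, 0.01]],
    [[28, -152, 0], [0, 0, 0.013]],
    [[35, -190, 0], [0, 0, 0.016]],
  ],
)

```text
t: 4.4
ee_pos: [567.6, 116.7, 147.0]
orientation: [3.136, 0.18, -0.007]
ft_force: [0.9, 0.3, -3.1]
width: 55.4
grasp_force: 30.0
```

Emit:
servo_tool(
  deltas=[
    [[7, -38, 0], [0, 0, 0]],
    [[14, -72, 0], [0, 0, 0]],
    [[18, -100, 0], [0, 0, 0]],
    [[22, -120, 0], [0, 0, 0]],
    [[22, -120, 0], [0, 0, 0]],
  ],
)

```text
t: 4.82
ee_pos: [576.4, 240.2, 146.9]
orientation: [3.136, 0.186, -0.005]
ft_force: [-0.2, -0.9, -2.4]
width: 55.4
grasp_force: 30.0
```

```bash
python3 - <<'E'
from h import *
w=get_image("wrist");cv2.imwrite("pics/w3.png",w["frame"])
go(571.3,243,80,6.7);o=ctrl.get_obs();print(o["grasp_force"],o["width"],o["orientation"])
E
```

```text
shift [-3.9 -5.4 66.9] turn [0.001 0.004 0.001] t 4.87 ee [576.1 238.2 146.9] q6 1.83
29.99711662530899 55.79134971093745 [ 3.13494682  0.18492301 -0.0060752 ]
```

View pics/w3.png

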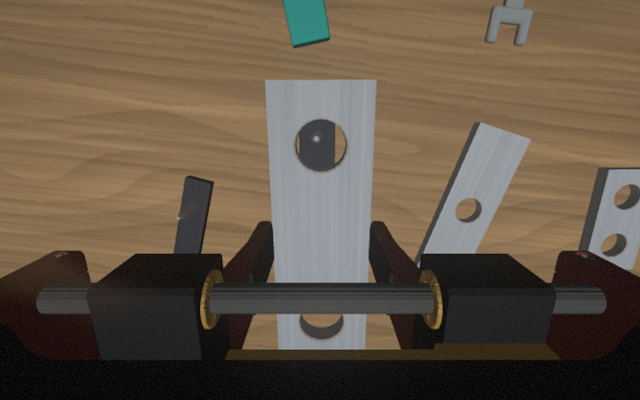

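The wrist view shows the stud tip at about (317,138), seen through the far hole centred at (321,144).

```bash
python3 - <<'E'
from h import *
w=get_image("wrist");n=[]
for _ in range(4):
    o=ctrl.get_obs();n.append(o["ee_pos"])
    R=Ro.from_rotvec(o["orientation"]);z=58
    print("tip in tool",R.inv().apply(np.r_[pix(w,317,138,z),z]-o["ee_pos"]).round(1),o["ee_pos"].round(1),o["orientation"].round(3))
    w=get_image("wrist")
go(571.3,243,80,6.7)
E
```

```text
tip in tool [53.4 -4.3 88.9] [576.  236.8 147.1] [ 3.135  0.183 -0.006]
tip in tool [53.  -3.7 89.3] [576.3 236.  147.5] [ 3.135  0.181 -0.006]
tip in tool [52.8 -3.3 89.8] [576.6 235.6 148. ] [ 3.135  0.18  -0.005]
tip in tool [52.7 -3.1 90.3] [576.9 235.4 148.4] [ 3.136  0.179 -0.004]
shift [-4.9 -8.3 68.9] turn [ 0.001  0.002 -0.004] t 5.12 ee [577.2 235.4 148.9] q6 1.83
```

Emit:
servo_tool(
  deltas=[
    [[-3, -3, 15], [0, 0, 0]],
    [[-5, -6, 35], [0, 0, 0]],
    [[-5, -6, 55], [0, 0, 0]],
    [[-5, -6, 65], [0, 0, 0]],
    [[-5, -6, 65], [0, 0, 0]],
  ],
)

```text
t: 5.53
ee_pos: [570.4, 240.6, 82.3]
orientation: [3.135, 0.178, -0.007]
ft_force: [-0.6, -0.5, -2.2]
width: 55.4
grasp_force: 30.0
```

```bash
python3 - <<'E'
from h import *
w=get_image("wrist")
go(571.3,243,80,6.7);t=get_image("top")
go(571.3,243,80,6.7)
f=cv2.resize(w["frame"][60:360,220:420],(400,600));g=cv2.resize(t["frame"][170:290,200:280],(400,600),interpolation=cv2.INTER_CUBIC)
cv2.imwrite("pics/w4.png",np.hstack([f,g]))
E
```

```text
shift [ 0.1 -1.9  3.8] turn [ 0.001  0.002 -0.003] t 5.58 ee [571.4 241.1  83.8] q6 1.84
shift [-0.8 -1.5  4.8] turn [ 0.     0.    -0.003] t 5.63 ee [572.3 241.6  84.8] q6 1.84
```

View pics/w4.png

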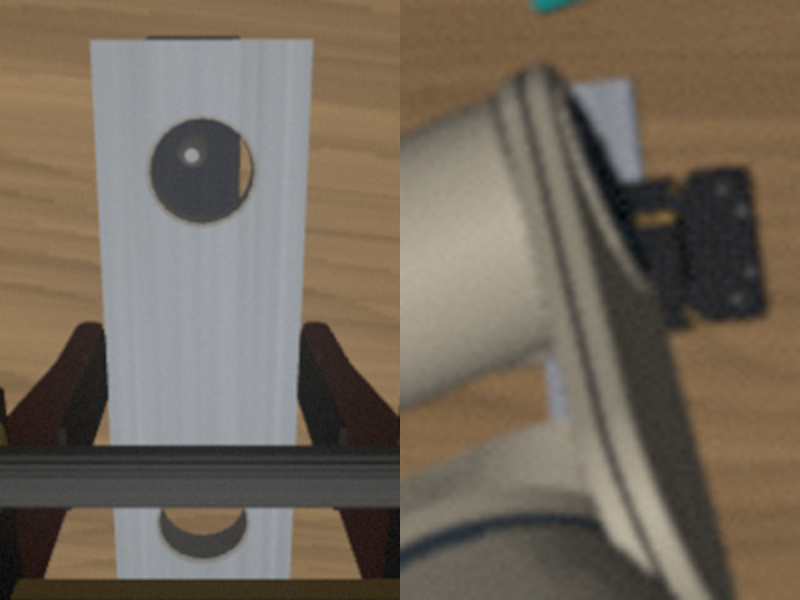

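The stud tip is now at pixel (316,138) and the hole centre at (320.5,145.5), so the tip is well inside the hole but a bit left of and beyond its centre.

```bash
python3 - <<'E'
from h import *
w=get_image("wrist");o=ctrl.get_obs()
T=w["pose"];Ri=Ro.from_rotvec(o["orientation"]).inv()
for z,u,v in((58,316,138),(o["ee_pos"][2]+8,320.5,145.5),(82+8,320.5,145.5)):
    h=pix(w,u,v,z);print(h,Ri.apply(np.r_[h,z]-o["ee_pos"]).round(1))
print(T[:3,3],o["ee_pos"],T[:3,2])
E
```

```text
[629.47038578 250.81773043] [57.3 -2.3 27.6]
[628.66647943 247.79575628] [56.2  0.6 -7.9]
[628.31287805 247.75943776] [55.9  0.6 -4.4]
[644.08753229 249.37965763 246.25043845] [572.74112072 241.98345671  85.5024775 ] [-0.26151883 -0.03013024 -0.96472798]
```

Emit:
servo_tool(
  deltas=[
    [[1, -3, 0], [0, 0, 0]],
    [[1, -3, 10], [0, 0, 0]],
    [[1, -3, 20], [0, 0, 0]],
    [[1, -3, 30], [0, 0, 0]],
    [[1, -3, 40], [0, 0, 0]],
  ],
)

```text
t: 6.1
ee_pos: [572.3, 245.2, 43.4]
orientation: [3.136, 0.18, -0.001]
ft_force: [0.0, -0.7, -1.8]
width: 55.9
grasp_force: 30.0
```

Emit:
servo_tool(
  deltas=[
    [[0, 0, 6], [0, 0, 0]],
    [[0, 0, 12], [0, 0, 0]],
    [[0, 0, 18], [0, 0, 0]],
    [[0, 0, 23], [0, 0, 0]],
    [[0, 0, 23], [0, 0, 0]],
  ],
)

```text
t: 6.52
ee_pos: [572.1, 245.0, 20.5]
orientation: [3.136, 0.18, -0.002]
ft_force: [-0.1, 0.3, -2.4]
width: 55.7
grasp_force: 30.0
```

```bash
python3 - <<'E'
from h import *
w=get_image("wrist");cv2.imwrite("pics/w5.png",w["frame"]);o=ctrl.get_obs()
print(o["ee_pos"],o["ft_force"],o["moment"],o["grasp_force"])
E
```

```text
[572.3280455  245.15890989  21.08672228] [ 0.8030277   0.49867682 -2.59572115] [0.03843649 0.00180577 0.02079056] 29.996872544288635
```

View pics/w5.png

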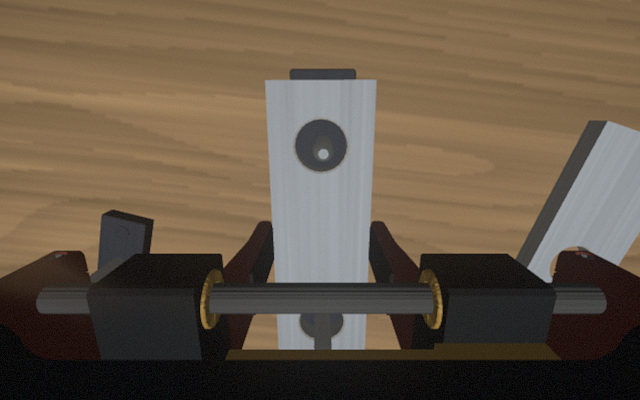

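The studs show in both holes, at (322,150) and (322,335), with no side force. Now for the last few millimetres.

Emit:
servo_tool(
  deltas=[
    [[0, 0, 1], [0, 0, 0]],
    [[0, 0, 2], [0, 0, 0]],
    [[0, 0, 3], [0, 0, 0]],
    [[0, 0, 3], [0, 0, 0]],
    [[0, 0, 3], [0, 0, 0]],
  ],
)

```text
t: 6.98
ee_pos: [573.0, 245.4, 19.5]
orientation: [-3.136, -0.18, -0.001]
ft_force: [-2.4, -0.8, 4.1]
width: 55.6
grasp_force: 30.0
```

Emit:
servo_tool(
  deltas=[
    [[0, 0, 0], [0, 0, 0]],
    [[0, 0, 0], [0, 0, 0]],
    [[0, 0, 0], [0, 0, 0]],
    [[0, 0, 0], [0, 0, 0]],
    [[0, 0, 0], [0, 0, 0]],
  ],
  grip=-1,
)

```text
t: 7.4
ee_pos: [572.6, 245.3, 18.6]
orientation: [-3.136, -0.18, 0.0]
ft_force: [-0.0, 0.0, -0.7]
width: 85.3
grasp_force: 0.0
```

Emit:
servo_tool(
  deltas=[
    [[0, 0, 0], [0, 0, 0]],
    [[0, 0, -10], [0, 0, 0]],
    [[0, 0, -30], [0, 0, 0]],
    [[0, 0, -60], [0, 0, 0]],
    [[0, 0, -90], [0, 0, 0]],
  ],
)

```text
t: 7.82
ee_pos: [572.0, 245.0, 109.5]
orientation: [3.136, 0.18, -0.003]
ft_force: [1.0, 0.5, 0.2]
width: 87.8
grasp_force: 0.0
```

Emit:
servo_tool(
  deltas=[
    [[0, 0, -30], [0, 0, 0]],
    [[-20, 0, -60], [0, 0, 0]],
    [[-50, 0, -80], [0, 0, 0]],
    [[-80, 0, -80], [0, 0, 0]],
    [[-80, 0, -80], [0, 0, 0]],
  ],
)

```text
t: 8.23
ee_pos: [488.8, 235.2, 190.3]
orientation: [3.136, 0.181, -0.002]
ft_force: [-0.2, -0.4, -0.8]
width: 87.6
grasp_force: 0.0
```

```bash
python3 - <<'E'
from h import *
w=get_image("wrist");cv2.imwrite("pics/w6.png",w["frame"]);P=cloud(w)
for r in finder.silhouettes("packer",w):
    q=P[r["mask"]&(w["depth"]>0)]
    if len(q)>5: print(r["score"],r["rect"],cv2.minAreaRect(q[:,:2].astype(np.float32)),np.percentile(q[:,2],[5,50,95]))
go(573,243,100,6.7)
E
```

```text
0.65 [0.4987, 0.2418, 0.0861, 0.431] ((574.8931274414062, 246.67221069335938), (175.26275634765625, 58.9709587097168), 6.283875942230225) [23.86984569 25.23436662 26.49124296]
shift [80.4  2.5 89.9] turn [-0.    -0.001 -0.001] t 8.33 ee [492.8 236.2 189.8] q6 1.88
```

View pics/w6.png

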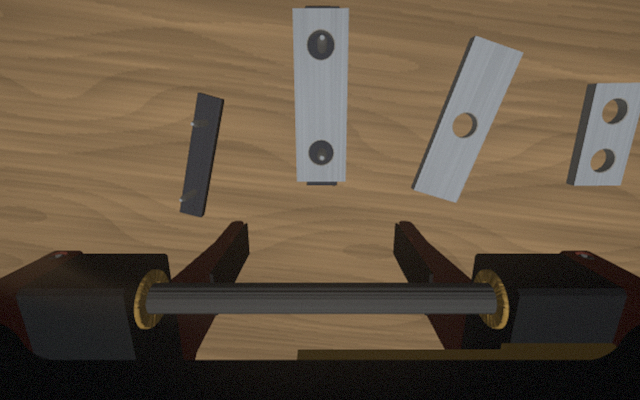

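The plate lies flat with its top at about z = 25 mm (26 expected). Both studs rise through its holes at (321,44) and (320,152), the bar shows evenly at both ends, and the gripper is clear.

```bash
python3 -c "
from h import *
print(close_job())"
```

```text
the job is handed in; nothing more can be done
None
```

The packing plate is threaded over both studs and lies flat, fully home on the mounting bar; the other two plates were left alone, and the job was handed in at about 8 s (no verdict was returned).

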